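# Slide the round blank along the fence to the stop

### The arm

A 6-joint arm with a two-finger parallel gripper is mounted at the origin on a cart in front of the work surface, level with it; the furniture and walls round the work are solid. World frame = base frame: x ahead of the robot, y to its left, z up, the work surface at z = 0. Lengths are in m, angles in rad, forces in N, time in s.
With the tool pointing down it reaches from about 0.35 to 0.975 m from the base axis. Payload 7.1 kg.
Tool frame: the origin (TCP) lies midway between the tips of the shut fingers; the grasp point (between the pads) lies 19 mm behind it; z points along the fingers, y is the line along which they close (so a half turn about z gives the same grasp; the last joint's range is limited). The gripper opens to 88 mm and grips with 3 to 60 N. Pads are 20 mm wide; open, the fingers measure 115 mm over their backs; the gripper's body (75 mm by 178 mm) begins 61 mm behind the grasp point.
Start: joints at [1.174, 0.423, 1.63, -0, 1.089, -0.019], TCP at [0.231, 0.581, 0.223] pointing down, gripper open.
Joint ranges: [-3, 3], [-0.9, 2.11], [0.09, 2.58], [-1.31, 4.45], [0.11, 2.69], [-2.54, 2.54]. Speed limits (rad/s): [2.39, 2.39, 3.01, 3.14, 3.14, 3.14].

### API

Orientations are given as a rotation vector (axis times angle).
In Python, from station import robot gives the robot as it stands.
- The arm moves only by the tool step_arm, never from a script. Its argument "series" is a list that holds one entry, the list of rows, each a list of 4 numbers: the shift along the tool's x, y, z normalised to -1 to 1, where 1 is 0.25 m, then the turn about the tool's z normalised to -1 to 1, where 1 is 0.5 rad. In form: [[[dx, dy, dz, roll], ...]]. A call has 1 to 10 rows; each row is the pose to reach, as a shift and turn from the pose commanded when the call began, along the tool's axes at that moment; what a row does not reach only later rows make up. A row lasts 1/10 s, in which the tool goes at most 50 mm and 8.59 degrees, less where a joint would pass 70% of its speed; a pose out of reach is approached as far as the arm can. A call with a number of a shift or a turn outside -1 to 1 is refused whole. A call with a gripper value outside its range is refused whole. "jaw" is the gripper's target within -1 to 1 (shut at 1, half-way at 0, fully open at -1), set as the call begins (left out, the last holds). The fingers move at their own pace and stop on an object; the grip force is fixed at half the most. Time passes only in rows, so rows that repeat a pose let the fingers close. It gives the time, the measured TCP pose, the force, the opening and the grip force at its end, in the units of the state.
- robot.get_state(): the state, without advancing time (a new reading comes with each control period).
- robot.camera(name): name is "scene" or "top"; returns a dict with "image" (384x512x3 uint8, red, green, blue), "fx", "fy", "cx", "cy" (pixels), "rvec" (rotation vector, rad) and "tvec" (3), from world to camera coordinates, as OpenCV has them. Camera axes: x right, y down, z forward; pixel columns grow to the right and rows downward; lengths in m; the calibration is good to about 2 mm. A picture is of the moment at which its call begins. There is no depth.
- robot.close_job(): hands the job in; it is judged then, once.
The state is a dict: "t": time; "joint_positions": joint angles; "joint_vel": joint speeds; "effort": joint torques, N m; "eef_pos": TCP position; "eef_rot": TCP orientation; "wrist_force": force on the tool from outside, world axes, zero at the start; "torque": the same for the moment, N m; "grip_width": opening from 0.0 (shut) to 1.0 (fully open); "grip_force": force on a finger pad.
Only numpy, scipy, OpenCV 4.12 (cv2) and the standard library are available. Lean on these libraries where they do the work, as an engineer would, in place of code of your own. Each camera call takes 0.05 s, during which the arm holds its last target. There are 200 camera calls.

### The job

Get the larger of the two round wooden blanks ready for machining: push it along the fence until it rests against the arm of the stop. Keep it flat on the table and up against the fence all the way, without letting it roll away from the fence, and leave the other things where they are.

Things in the scene. Friction and masses are not known exactly. Their poses are not given: they have to be found in the camera images.
- blank: The larger round wooden blank: light-wood disc lying flat on the table, 96 mm diameter, 30 mm thick, about 0.15 kg, small dark centre mark. Starts 1 to 5 mm off the fence's front face, 120 to 260 mm to the left (+y of the fence) of its final place. Origin: centre of its underside, at z = 0. It may turn about its vertical axis as it slides.
- fence: Fixed straight aluminium fence on the sliding table, 390 mm long, 36 thick, 45 high. Origin: on the table (z = 0) at the foot of its front face (toward the robot), mid-length. x points from the front face into the fence, away from the robot; y along the fence to the robot's left. The blank touches the fence when its centre is at x = -0.048 in this frame.
- stop: Fixed dark steel stop near the fence's right end. Its arm stands out 76 mm in front of the fence, 22 mm thick, 37 high; its saddle is 55 mm high, the black knob 78. Origin: at table height on the arm's left (+y) face, which the blank must meet, in line with the fence's front face. Axes as the fence's. The blank touches it when its centre is at y = +0.048 in this frame.
- small_blank: The smaller round wooden blank, 60 mm diameter, 30 mm thick, lying loose on the saw table behind the fence. Origin: centre of its underside. Leave it.
- tape_roll: Roll of masking tape lying flat, a ring 103 mm in diameter and 25 mm high, loose on the saw table behind the fence. Origin: centre of its underside. Leave it.
- screw_pot: Grey tin pot of screws, 68 mm diameter, 52 mm high, standing loose on the lower wing of the sliding table on the robot's side (6 mm below the table top). Origin: centre of its underside. Leave it.
Not all that is in view belongs to the job. What is shaped like the blank but blue or purple is not meant.

How it is judged:
By the outcome, as a careful person would: the job done as asked, in the order asked, and still so for the second after the job is handed in, with the robot touching nothing.
It also fails if it takes over 32 s, if anything falls off the work surface, if the arm or the gripper's body presses on something with over 40 N, if the wrist force passes 120 N, or if a joint passes its speed limit or range.

## Working session

There is one attempt and no reset: what is moved stays moved. The work goes in short steps, Python scripts to look and compute and a tool call to move; the robot and the scene stay as the last step left them, time stands still between calls to the robot, and variables do not carry over. Pictures are saved under pics/ and viewed, at most 10 in all, crops included, and the job is handed in when it is done.

Besides the shell and the picture viewer there is one more tool, called as name([rows], argument=value, ...), one row to a line, values as JSON. step_arm: Moves the arm, as the interface text tells. Its arguments: {"type":"object","properties":{"series":{"type":"array","items":{"type":"array","items":{"type":"array","items":{"type":"number","minimum":-1,"maximum":1}}}},"jaw":{"type":"number"}},"required":["series"]}

```bash
mkdir -p pics; ls; cat > h.py <<'E'
import numpy as np, cv2
from station import robot
def cam(n):
    c=robot.camera(n); c['K']=np.array([[c['fx'],0,c['cx']],[0,c['fy'],c['cy']],[0,0,1]]); c['R']=cv2.Rodrigues(np.array(c['rvec'],float))[0]; c['t']=np.array(c['tvec'],float); return c
def ray(c,p,z):
    p=np.atleast_2d(np.array(p,float)); d=(c['R'].T@np.linalg.inv(c['K'])@np.c_[p,np.ones(len(p))].T).T
    o=-c['R'].T@c['t']; return o+d*((z-o[2])/d[:,2:3])
def proj(c,P): return cv2.projectPoints(np.atleast_2d(np.array(P,float)),np.array(c['rvec'],float),c['t'],c['K'],None)[0][:,0]
def save(c,f): cv2.imwrite(f,c['image'][:,:,::-1])
E
python3 - <<'E'
from h import *
for n in('scene','top'):
    c=cam(n); save(c,f'pics/{n}0.png'); np.save(f'{n}0.npy',c,allow_pickle=True); print(n,-c['R'].T@c['t'],c['fx'])
s=robot.get_state(); print(s)
E
```

```text
pics
scene [-0.21464045 -0.75400318  0.6978987 ] 472.927432850637
top [0.50355847 0.18065365 1.0503137 ] 372.1412011852806
{'t': 0.1, 'joint_positions': array([ 1.17403852e+00,  4.23778302e-01,  1.63060749e+00, -1.49129715e-05,
        1.08860751e+00, -1.89621959e-02]), 'joint_vel': array([ 0.00159844, -0.00241411, -0.00149444,  0.00130304, -0.00110259,
       -0.00059028]), 'effort': array([-2.97051497e-05, -5.45618606e+01, -2.74325252e+01,  6.45147474e-02,
        1.89137401e-02, -3.69853524e-05]), 'eef_pos': array([0.23030743, 0.58047443, 0.22197316]), 'eef_rot': array([-5.89854356e-01, -3.08543947e+00,  2.15686505e-03]), 'wrist_force': array([ 0.62526096, -0.21778775, -0.20103573]), 'torque': array([ 0.03884649, -0.0517775 , -0.0298298 ]), 'grip_force': 0.0, 'grip_width': 1.003319464977493}
```

View pics/scene0.png

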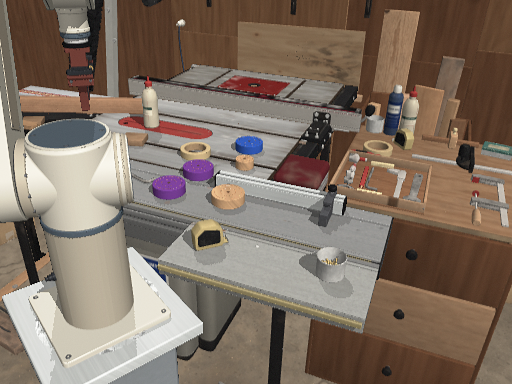

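View pics/top0.png

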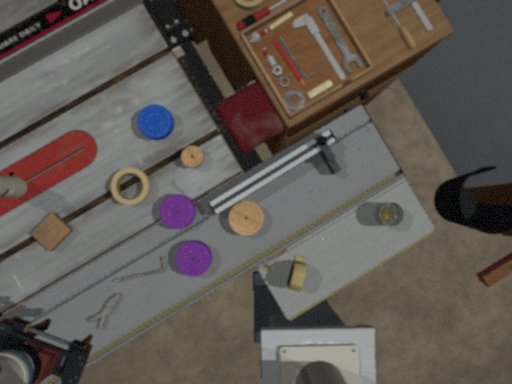

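The large light-wood disc is the blank, at top (246,218) and scene (228,197). These could be taken for it:
- small blank, top (192,156)
- purple discs, top (178,211) and (193,258)
- blue disc, top (155,122)
- tape roll, top (130,187)

The fence runs from top (210,208) to (333,135), with the stop near (325,152).

```bash
python3 - <<'E'
from h import *
t=np.load('top0.npy',allow_pickle=True).item(); s=np.load('scene0.npy',allow_pickle=True).item()
def disc(c,u,v,r):
    h=cv2.cvtColor(c['image'],cv2.COLOR_RGB2HSV); m=cv2.inRange(h,(5,70,90),(25,255,255))
    w=np.zeros_like(m); cv2.circle(w,(u,v),r,255,-1); m&=w
    k=max(cv2.findContours(m,0,cv2.CHAIN_APPROX_NONE)[0],key=cv2.contourArea)
    return k[:,0].astype(float)
k=disc(t,246,218,26); P=ray(t,k,0.03)[:,:2]; (x,y),r=cv2.minEnclosingCircle(P.astype(np.float32)); print('top circle',x,y,r,cv2.fitEllipse(P.astype(np.float32)))
k2=disc(s,228,197,24); print('scene bbox',cv2.boundingRect(k2.astype(np.int32)), 'proj top centre z.03',proj(s,[x,y,.03]), 'z0',proj(s,[x,y,0]))
a=t['image'][110:260,190:360]; cv2.imwrite('pics/ct.png',cv2.resize(a,None,fx=4.5,fy=4,interpolation=2)[:,:,::-1])
a=s['image'][150:240,190:370]; cv2.imwrite('pics/cs.png',cv2.resize(a,None,fx=4,fy=4,interpolation=2)[:,:,::-1])
E
```

```text
top circle 0.46371138095855713 0.1981564611196518 0.04885774850845337 ((0.4635096788406372, 0.19817394018173218), (0.09194286912679672, 0.09524156898260117), 6.456676483154297)
scene bbox (211, 184, 34, 25) proj top centre z.03 [[227.42516164 191.47114048]] z0 [[227.43566043 200.53464214]]
```

View pics/ct.png

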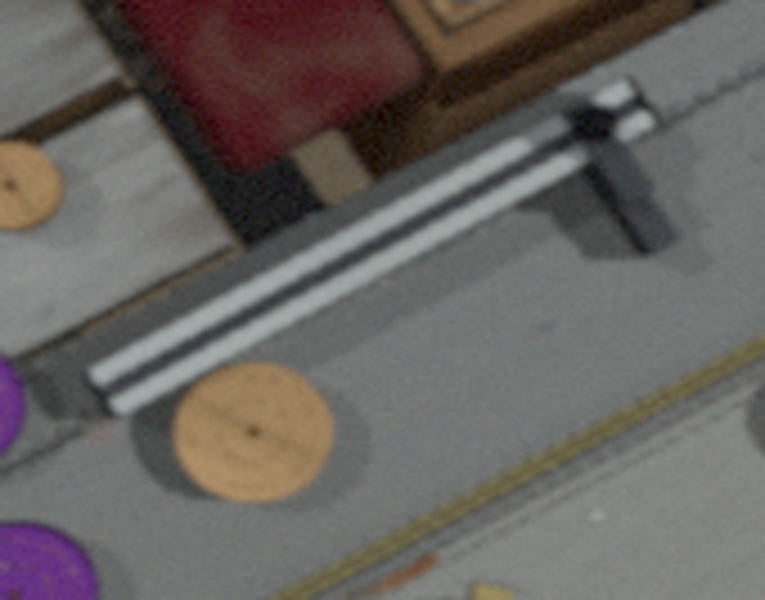

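View pics/cs.png

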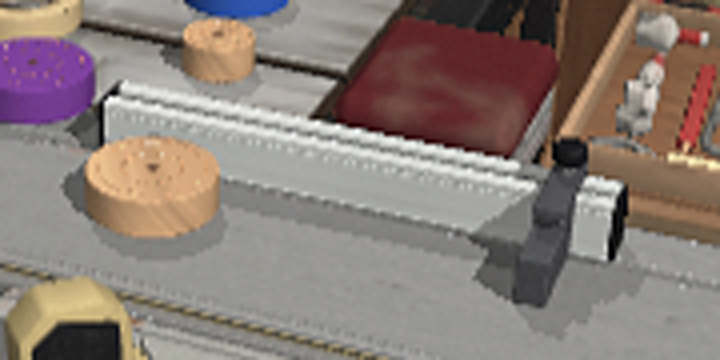

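The crop confirms the blank is the large disc in front of the fence. Its centre mark is at top (246.7,218), and the stop arm runs from about top (325,140) to (335,170).

```bash
python3 - <<'E'
from h import *
from scipy.spatial.transform import Rotation as R
t=np.load('top0.npy',allow_pickle=True).item(); s=np.load('scene0.npy',allow_pickle=True).item()
T=lambda *p:np.array([[190+(u+.5)/4.5-.5,110+(v+.5)/4-.5] for u,v in p]); S=lambda *p:np.array([[190+(u+.5)/4-.5,150+(v+.5)/4-.5] for u,v in p])
def tri(a,b):
    M=lambda c:c['K']@np.c_[c['R'],c['t']]
    X=cv2.triangulatePoints(M(t),M(s),np.array(a,float).T,np.array(b,float).T); return (X[:3]/X[3]).T
print('tri mark, fence L top corner, R top corner',tri(T((255,432),(122,415),(655,123)),S((153,168),(105,97),(608,193))).round(4))
f=ray(t,T((122,415),(655,123)),.045); fs=ray(s,S((105,97),(400,147)),.045); fb=ray(s,S((225,180),(460,235)),0)
for n,q in(('top',f),('sceneT',fs),('sceneB',fb)):
    d=q[0]-q[1]; print(n,q[:,:2].round(4),'len',np.linalg.norm(d),'ydir deg',np.degrees(np.arctan2(d[1],d[0])))
yd=(f[0]-f[1])[:2]; yd/=np.linalg.norm(yd); xd=np.array([yd[1],-yd[0]]); o=f.mean(0)[:2]
F=lambda p:np.c_[(p[:,:2]-o)@xd,(p[:,:2]-o)@yd].round(4)
print('axes',xd,yd,'o',o)
print('sceneT,B in fence',F(fs),F(fb)); print('blank',F(np.array([[.4636,.1981]])))
print('stop top edges z.037',F(ray(t,T((608,140),(655,232),(640,252),(672,238)),.037)),'floor foot',F(ray(t,T((640,252)),0)))
print('scene stop: front-face top-left, top-right, bottomL, bottomR',F(ray(s,S((518,258),(552,268)),.037)),F(ray(s,S((515,295),(545,302)),0)))
print('purples',F(ray(t,[[178,211],[193,258]],.03)))
h=robot.get_state(); M=R.from_rotvec(h['eef_rot']).as_matrix(); print(M.round(3)); print('tcp',h['eef_pos'],F(h['eef_pos'][None]))
E
```

```text
tri mark, fence L top corner, R top corner [[ 0.4635  0.1959  0.0306]
 [ 0.4766  0.2747  0.0499]
 [ 0.6686 -0.0463  0.0555]]
top [[ 0.4764  0.2751]
 [ 0.6709 -0.0492]] len 0.37820108326155416 ydir deg 120.94652403276238
sceneT [[0.4818 0.2825]
 [0.6095 0.0974]] len 0.2248092062320625 ydir deg 124.59866293080296
sceneB [[0.5274 0.1941]
 [0.6149 0.0362]] len 0.18054623810139184 ydir deg 119.01595758254942
axes [0.85764763 0.51423783] [-0.51423783  0.85764763] o [0.57366623 0.11296293]
sceneT,B in fence [[ 0.0084  0.1926]
 [ 0.0227 -0.0317]] [[ 0.002   0.0934]
 [-0.0041 -0.087 ]]
blank [[-0.0506  0.1296]]
stop top edges z.037 [[ 0.0053 -0.1605]
 [-0.0635 -0.1513]
 [-0.0703 -0.1361]
 [-0.0724 -0.158 ]] floor foot [[-0.072  -0.1445]]
scene stop: front-face top-left, top-right, bottomL, bottomR [[-0.076  -0.1431]
 [-0.0792 -0.1665]] [[-0.0636 -0.1416]
 [-0.064  -0.1622]]
purples [[ 0.0612  0.2766]
 [-0.0689  0.3081]]
[[-0.929  0.369 -0.001]
 [ 0.369  0.929 -0.001]
 [ 0.    -0.001 -1.   ]]
tcp [0.23030743 0.58047443 0.22197316] [[-0.0541  0.5775]]
```

step_arm([
  [[-0.2,-0.17,0,0.2],[-0.4,-0.34,0,0.4],[-0.58,-0.5,0,0.608],[-0.58,-0.5,0,0.608],[-0.58,-0.5,0,0.608],[-0.58,-0.5,0,0.608]],
], jaw=1)

```text
t: 0.7
eef_pos: [0.3196, 0.4107, 0.2227]
eef_rot: [-1.053, -2.96, -0.0]
wrist_force: [-0.1, 1.1, 0.1]
grip_width: 0.493
grip_force: 0.0
```

```bash
cat >> h.py <<'E'
from scipy.spatial.transform import Rotation as Ro
xd=np.array([.8576476,.5142378]); yd=np.array([-.5142378,.8576476]); o=np.array([.57366623,.11296293])
def F(p): p=np.atleast_2d(p)[:,:2]-o; return np.c_[p@xd,p@yd]
def go(fx,fy,z):
    h=robot.get_state(); M=Ro.from_rotvec(h['eef_rot']).as_matrix(); e=h['eef_pos']
    W=np.r_[o+xd*fx+yd*fy,z]; print('t',h['t'],'F',F(e).round(4),e[2].round(4),'grip',h['grip_width'],'W',h['wrist_force'].round(2))
    print('x-tool angle',np.degrees(np.arctan2(M[1,0],M[0,0])),'move/.25',(M.T@(W-e)/.25).round(4))
    print('along -y_f 0.1m:',(M.T@np.r_[-.1*yd,0]/.25).round(4),'along +x_f .01:',(M.T@np.r_[.01*xd,0]/.25).round(4))
E
python3 -c "
from h import *
go(-.0745,.1954,.22)"
```

```text
t 0.7 F [[-0.0648  0.386 ]] 0.2227 grip 0.4929512904369188 W [-0.06  1.06  0.06]
x-tool angle 140.81684086056944 move/.25 [-0.7038 -0.2957  0.0107]
along -y_f 0.1m: [-3.762e-01 -1.360e-01 -1.000e-04] along +x_f .01: [-0.0136  0.0376  0.    ]
```

Next I move over to the start point, then go down to z = 0.012 in the same call.

step_arm([
  [[-0.18,-0.074,0,0],[-0.36,-0.15,0,0],[-0.54,-0.225,0,0],[-0.704,-0.296,0,0],[-0.704,-0.296,0,0],[-0.704,-0.296,0.15,0],[-0.704,-0.296,0.35,0],[-0.704,-0.296,0.5,0],[-0.704,-0.296,0.5,0],[-0.704,-0.296,0.5,0]],
])

```text
t: 1.7
eef_pos: [0.4089, 0.244, 0.0977]
eef_rot: [-1.048, -2.961, 0.001]
wrist_force: [0.2, 0.3, 0.3]
grip_width: 0.004
grip_force: 0.0
```

```bash
python3 -c "
from h import *
go(-.0745,.1954,.012)
c=cam('scene'); a=c['image'][140:250,150:370]; cv2.imwrite('pics/c1.png',cv2.resize(a,None,fx=3.6,fy=3.6,interpolation=2)[:,:,::-1])"
```

```text
t 1.7 F [[-0.0739  0.1971]] 0.0977 grip 0.004355273611983219 W [0.21 0.27 0.34]
x-tool angle 141.02025044573094 move/.25 [-0.0059 -0.0042  0.3428]
along -y_f 0.1m: [-3.757e-01 -1.373e-01 -1.000e-04] along +x_f .01: [-0.0137  0.0376 -0.0001]
```

View pics/c1.png

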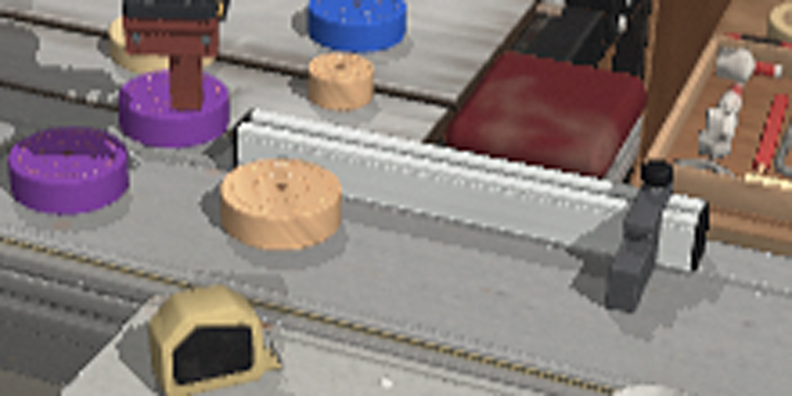

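step_arm([
  [[0,0,0.15,0],[0,0,0.3,0],[0,0,0.34,0],[0,0,0.34,0],[0,0,0.34,0],[-0.01,0,0.34,0],[-0.02,0,0.34,0],[-0.03,0,0.34,0],[-0.04,0,0.34,0],[-0.04,0,0.34,0]],
])

```text
t: 2.75
eef_pos: [0.4174, 0.2364, 0.0129]
eef_rot: [1.051, 2.96, 0.0]
wrist_force: [-0.0, -0.8, 0.2]
grip_width: 0.007
grip_force: 0.0
```

```bash
cat >> h.py <<'E'
def blank(z=.03):
    c=cam('top'); h=cv2.cvtColor(c['image'],cv2.COLOR_RGB2HSV); m=cv2.inRange(h,(5,70,90),(25,255,255))
    w=np.zeros_like(m); q=proj(c,[np.r_[o+xd*a+yd*b,.03] for a,b in((-.11,.2),(0.0,.2),(0.0,-.145),(-.11,-.145))]); cv2.fillPoly(w,[q.astype(np.int32)],255)
    k=max(cv2.findContours(m&w,0,cv2.CHAIN_APPROX_NONE)[0],key=cv2.contourArea)[:,0].astype(float)
    P=ray(c,k,z)[:,:2]; (x,y),r=cv2.minEnclosingCircle(cv2.convexHull(P.astype(np.float32)))
    e=cv2.fitEllipse(cv2.convexHull(P.astype(np.float32))); print('blank F circ',F([x,y]).round(4),'r',round(r,4),'ell',F(e[0]).round(4),np.round(e[1],4)); return c
E
python3 -c "
from h import *
go(-.0745,.1954,.012);blank()"
```

```text
t 2.75 F [[-0.0706  0.1862]] 0.0129 grip 0.007407971647612601 W [-0.03 -0.84  0.23]
x-tool angle 140.90859752821552 move/.25 [ 0.0398 -0.0023  0.0035]
along -y_f 0.1m: [-0.376  -0.1366  0.    ] along +x_f .01: [-0.0137  0.0376  0.    ]
blank F circ [[-0.0503  0.1297]] r 0.0486 ell [[-0.0506  0.1294]] [0.0926 0.0959]
```

step_arm([
  [[-0.01,0,0,0],[-0.02,0,0,0],[-0.03,0,0,0],[-0.04,0,0,0],[-0.045,0,0,0],[-0.045,0,0,0]],
])

```text
t: 3.4
eef_pos: [0.4259, 0.2293, 0.0126]
eef_rot: [1.051, 2.961, 0.0]
wrist_force: [0.0, 0.4, -0.1]
grip_width: 0.006
grip_force: 0.0
```

```bash
python3 -c "
from h import *
go(-.0745,.1954,.012);blank()"
```

```text
t 3.4 F [[-0.0669  0.1758]] 0.0126 grip 0.005749482160603187 W [ 0.05  0.4  -0.14]
x-tool angle 140.92582224028465 move/.25 [ 0.0842 -0.0019  0.0026]
along -y_f 0.1m: [-0.3759 -0.1367  0.    ] along +x_f .01: [-0.0137  0.0376  0.    ]
blank F circ [[-0.0469  0.1208]] r 0.0486 ell [[-0.0473  0.1204]] [0.0918 0.0957]
```

step_arm([
  [[-0.015,-0.0055,0,0],[-0.0376,-0.0137,0,0],[-0.06,-0.022,0,0],[-0.0827,-0.03,0,0],[-0.105,-0.038,0,0],[-0.128,-0.0465,0,0],[-0.15,-0.0547,0,0],[-0.173,-0.063,0,0],[-0.188,-0.0684,0,0],[-0.188,-0.0684,0,0]],
])

```text
t: 4.45
eef_pos: [0.4329, 0.1851, 0.0125]
eef_rot: [-1.044, -2.932, 0.027]
wrist_force: [-60.9, 28.7, 58.9]
grip_width: 0.007
grip_force: 34.5
```

```bash
python3 -c "
from h import *
go(-.0669,.0758,.0126);blank()"
```

```text
t 4.45 F [[-0.0837  0.1342]] 0.0125 grip 0.006519520625975266 W [-60.9   28.69  58.93]
x-tool angle 140.78673331796676 move/.25 [-0.2426 -0.0164 -0.0055]
along -y_f 0.1m: [-0.3762 -0.1359 -0.0047] along +x_f .01: [-0.0136  0.0376 -0.0013]
blank F circ [[-0.0429  0.0848]] r 0.0476 ell [[-0.0386  0.0807]] [0.068  0.0934]
```

```bash
python3 -c "
from h import *
c=cam('scene'); a=c['image'][60:210,100:300]; b=cam('top')['image'][130:280,170:370]; cv2.imwrite('pics/c2.png',cv2.resize(np.hstack([a,b]),None,fx=2,fy=3,interpolation=2)[:,:,::-1])"
```

```text
(no output)
```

View pics/c2.png

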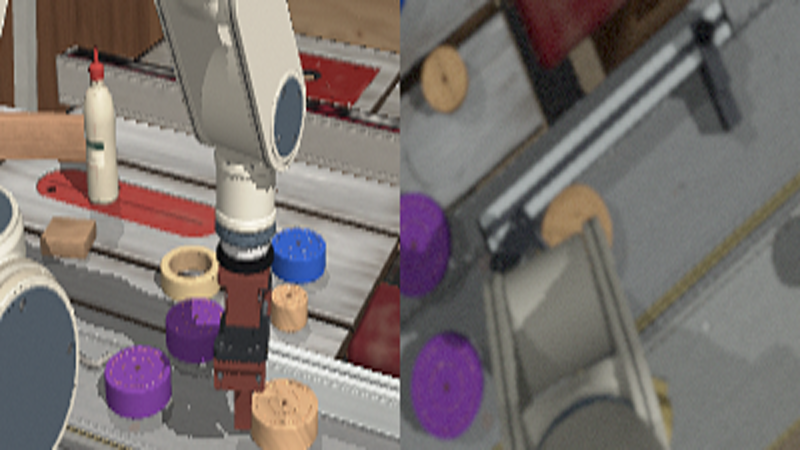

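```bash
python3 -c "
from h import *
h=robot.get_state(); f=h['wrist_force'];tq=h['torque']; print(h['t'],f,tq,h['effort'].round(1),h['joint_positions'].round(3),h['joint_vel'].round(3))
e=h['eef_pos']; M=Ro.from_rotvec(h['eef_rot']).as_matrix(); print(M.round(3),F(e),e)
p0=np.cross(f,tq)/(f@f); u=f/np.linalg.norm(f); print('pitch',tq@u)
for s in np.arange(-.2,.21,.05): q=p0+s*u; print(round(s,2),'rel',q.round(3),'F if rel TCP',F(e+q).round(3),(e+q)[2].round(3))
"
```

```text
4.6 [-60.66542794  28.1719439   59.15504701] [4.66743431 9.95169917 0.04024496] [-23.7 -33.1 -36.4  -7.  -13.5   0.3] [ 0.375  0.583  2.045  0.011  0.547 -0.522] [-0.003 -0.001 -0.001 -0.001  0.001 -0.   ]
[[-0.775  0.631 -0.033]
 [ 0.632  0.775 -0.007]
 [ 0.022 -0.026 -0.999]] [[-0.08366221  0.13425369]] [0.4328752  0.18508302 0.01245859]
pitch -0.004619577373873456
-0.2 rel [ 0.062 -0.028 -0.225] F if rel TCP [[-0.045  0.078]] -0.212
-0.15 rel [ 0.028 -0.012 -0.192] F if rel TCP [[-0.066  0.109]] -0.179
-0.1 rel [-0.006  0.003 -0.158] F if rel TCP [[-0.087  0.14 ]] -0.146
-0.05 rel [-0.04   0.019 -0.125] F if rel TCP [[-0.108  0.171]] -0.113
-0.0 rel [-0.074  0.035 -0.092] F if rel TCP [[-0.129  0.202]] -0.08
0.05 rel [-0.108  0.051 -0.059] F if rel TCP [[-0.15   0.233]] -0.047
0.1 rel [-0.142  0.066 -0.026] F if rel TCP [[-0.171  0.264]] -0.014
0.15 rel [-0.176  0.082  0.007] F if rel TCP [[-0.192  0.295]] 0.02
0.2 rel [-0.21   0.098  0.04 ] F if rel TCP [[-0.213  0.326]] 0.053
```

step_arm([
  [[0.02,0,0,0],[0.04,0,0,0],[0.06,0,0,0],[0.09,0,0,0],[0.12,0,0,0],[0.12,0,0,0]],
])

```text
t: 5.2
eef_pos: [0.4281, 0.206, 0.0128]
eef_rot: [1.049, 2.961, 0.001]
wrist_force: [-0.3, -0.1, -0.1]
grip_width: 0.003
grip_force: 0.0
```

```bash
python3 -c "
from h import *
go(-.0669,.0758,.0126);b=blank();print(robot.get_state()['eef_rot'])
c=cam('scene'); a=c['image'][140:240,180:360]; b=b['image'][140:240,180:360];cv2.imwrite('pics/c3.png',cv2.resize(np.vstack([a,b]),None,fx=4.4,fy=3,interpolation=2)[:,:,::-1])"
```

```text
t 5.2 F [[-0.077   0.1547]] 0.0128 grip 0.0029300336649861957 W [-0.25 -0.09 -0.09]
x-tool angle 140.9819376258141 move/.25 [-0.3102 -0.0703  0.001 ]
along -y_f 0.1m: [-3.758e-01 -1.370e-01  1.000e-04] along +x_f .01: [-0.0137  0.0376  0.    ]
blank F circ [[-0.0471  0.091 ]] r 0.0483 ell [[-0.0471  0.0907]] [0.0925 0.0953]
[1.04897896e+00 2.96045827e+00 1.03661861e-03]
```

View pics/c3.png

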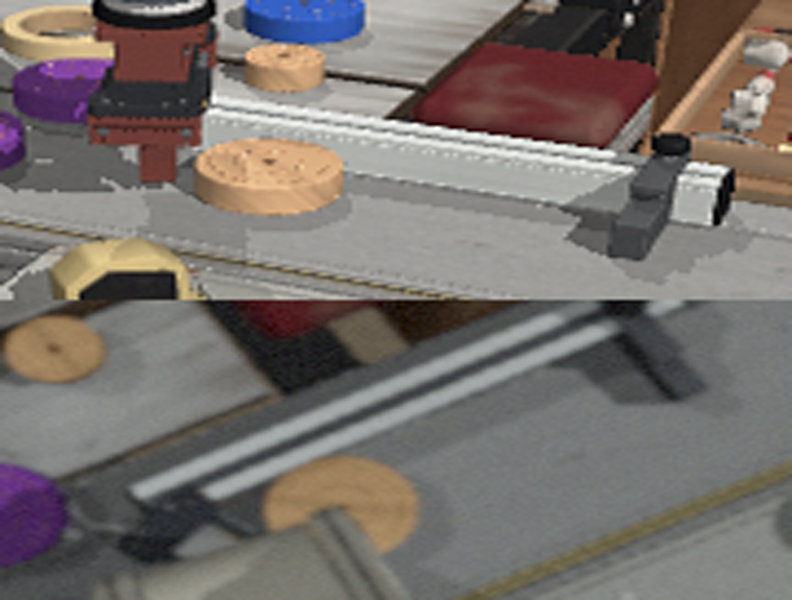

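The blank is flat and on the fence at y≈0.091, but the push wedged: high friction at a 20° press angle. I'll turn the finger face so it presses only about 5° toward the fence.

step_arm([
  [[0,0.05,0,0.25],[-0.003,0.1,0,0.524],[-0.003,0.1,0,0.524],[-0.003,0.1,0,0.524],[-0.003,0.1,0,0.524]],
])

```text
t: 5.8
eef_pos: [0.4439, 0.2239, 0.0125]
eef_rot: [-1.424, -2.8, 0.001]
wrist_force: [-0.0, 0.2, -0.3]
grip_width: 0.005
grip_force: 0.0
```

```bash
python3 -c "
from h import *
go(-.0534,.1624,.0126);blank()"
```

```text
t 5.8 F [[-0.0543  0.1618]] 0.0125 grip 0.005044457624995187 W [-0.01  0.18 -0.27]
x-tool angle 126.07023249472131 move/.25 [ 0.0019  0.0037 -0.0002]
along -y_f 0.1m: [-0.3984 -0.0357 -0.    ] along +x_f .01: [-0.0036  0.0398 -0.    ]
blank F circ [[-0.0476  0.0903]] r 0.0476 ell [[-0.0473  0.0892]] [0.0908 0.0934]
```

Now I push 32 mm along −y_f. About 13 mm of that is clearance.

step_arm([
  [[-0.02,-0.0018,0,0],[-0.04,-0.0036,0,0],[-0.055,-0.005,0,0],[-0.07,-0.0063,0,0],[-0.085,-0.0076,0,0],[-0.1,-0.009,0,0],[-0.115,-0.0103,0,0],[-0.128,-0.0115,0,0]],
])

```text
t: 6.65
eef_pos: [0.461, 0.1966, 0.0127]
eef_rot: [-1.428, -2.798, 0.0]
wrist_force: [-1.4, 1.5, 0.7]
grip_width: 0.006
grip_force: 1.2
```

```bash
python3 -c "
from h import *
go(-.0543,.1298,.0126);blank()"
```

```text
t 6.65 F [[-0.0536  0.1297]] 0.0127 grip 0.005542837713840509 W [-1.39  1.47  0.69]
x-tool angle 125.92126297994798 move/.25 [ 0.0008 -0.0027  0.0004]
along -y_f 0.1m: [-0.3985 -0.0347 -0.    ] along +x_f .01: [-0.0035  0.0398 -0.    ]
blank F circ [[-0.0466  0.071 ]] r 0.048 ell [[-0.0479  0.0731]] [0.0927 0.0973]
```

step_arm([
  [[-0.015,-0.0013,0,0],[-0.035,-0.0031,0,0],[-0.055,-0.0048,0,0],[-0.075,-0.0066,0,0],[-0.095,-0.0084,0,0],[-0.115,-0.0101,0,0],[-0.135,-0.0119,0,0],[-0.155,-0.0136,0,0],[-0.17,-0.015,0,0]],
])

```text
t: 7.6
eef_pos: [0.4831, 0.1598, 0.0127]
eef_rot: [1.428, 2.798, 0.0]
wrist_force: [0.5, 1.9, 0.6]
grip_width: 0.005
grip_force: 0.9
```

```bash
python3 -c "
from h import *
go(-.0543,.087,.0126);blank()"
```

```text
t 7.6 F [[-0.0536  0.0868]] 0.0127 grip 0.0054014950671452955 W [0.47 1.87 0.61]
x-tool angle 125.91531770109174 move/.25 [ 0.0012 -0.0026  0.0002]
along -y_f 0.1m: [-0.3985 -0.0346  0.    ] along +x_f .01: [-0.0035  0.0398  0.    ]
blank F circ [[-0.0127  0.0241]] r 0.0303 ell [[-0.0115  0.0235]] [0.0169 0.058 ]
```

```bash
cat >> h.py <<'E'
def blankS(fy,fx=-.048):
    c=cam('scene'); ctr=o+xd*fx+yd*fy; a=np.linspace(0,6.283,73)
    q=np.vstack([proj(c,np.c_[ctr[0]+.048*np.cos(a),ctr[1]+.048*np.sin(a),0*a+z]) for z in(0,.03)])
    m=cv2.inRange(cv2.cvtColor(c['image'],cv2.COLOR_RGB2HSV),(5,70,80),(25,255,255)); w=np.zeros_like(m)
    u,v=q.mean(0); cv2.circle(w,(int(u),int(v)),26,255,-1)
    k=max(cv2.findContours(m&w,0,cv2.CHAIN_APPROX_NONE)[0],key=cv2.contourArea)[:,0]
    print('pred u,v range',q.min(0).round(1),q.max(0).round(1),'meas',k.min(0),k.max(0))
    print('px per 10mm -y',(proj(c,np.r_[ctr-.01*yd,.03])-proj(c,np.r_[ctr,.03])).round(2),'+x',(proj(c,np.r_[ctr+.01*xd,.03])-proj(c,np.r_[ctr,.03])).round(2)); return c
E
python3 -c "
from h import *
blankS(.0295)"
```

```text
pred u,v range [243.4 189.7] [278.  216.6] meas [243 190] [278 216]
px per 10mm -y [[3.38 0.73]] +x [[ 1.22 -1.67]]
```

step_arm([
  [[-0.015,-0.0013,0,0],[-0.035,-0.0031,0,0],[-0.055,-0.0048,0,0],[-0.075,-0.0066,0,0],[-0.095,-0.0084,0,0],[-0.115,-0.0101,0,0],[-0.135,-0.0119,0,0],[-0.155,-0.0136,0,0],[-0.17,-0.015,0,0]],
])

```text
t: 8.6
eef_pos: [0.5049, 0.1232, 0.0127]
eef_rot: [1.428, 2.798, 0.0]
wrist_force: [-1.2, 1.5, 1.2]
grip_width: 0.003
grip_force: 1.0
```

```bash
python3 -c "
from h import *
go(-.0543,.044,.0126);blankS(-.014)"
```

```text
t 8.6 F [[-0.0537  0.0441]] 0.0127 grip 0.003039897409214684 W [-1.18  1.51  1.16]
x-tool angle 125.91252705706655 move/.25 [-0.0002 -0.0025  0.0003]
along -y_f 0.1m: [-0.3985 -0.0346  0.    ] along +x_f .01: [-0.0035  0.0398  0.    ]
pred u,v range [257.9 192.7] [293. 220.] meas [259 193] [292 219]
px per 10mm -y [[3.45 0.74]] +x [[ 1.14 -1.7 ]]
```

step_arm([
  [[-0.015,-0.0013,0,0],[-0.035,-0.0031,0,0],[-0.055,-0.0048,0,0],[-0.075,-0.0066,0,0],[-0.095,-0.0084,0,0],[-0.115,-0.0101,0,0],[-0.135,-0.0119,0,0],[-0.155,-0.0136,0,0],[-0.17,-0.015,0,0]],
])

```text
t: 9.55
eef_pos: [0.5268, 0.0866, 0.0127]
eef_rot: [1.428, 2.798, 0.0]
wrist_force: [-1.9, 1.8, 1.7]
grip_width: 0.005
grip_force: 1.1
```

step_arm([
  [[-0.012,-0.0011,0,0],[-0.027,-0.0024,0,0],[-0.042,-0.0037,0,0],[-0.057,-0.005,0,0],[-0.072,-0.0064,0,0],[-0.087,-0.0077,0,0],[-0.1,-0.0088,0,0],[-0.1,-0.0088,0,0]],
])

```text
t: 10.35
eef_pos: [0.5399, 0.065, 0.0127]
eef_rot: [1.428, 2.797, 0.0]
wrist_force: [0.5, -0.3, 0.2]
grip_width: 0.007
grip_force: 0.0
```

```bash
python3 -c "
from h import *
go(-.0543,.044,.0126);blankS(-.081)"
```

```text
t 10.35 F [[-0.0536 -0.0238]] 0.0127 grip 0.006837840269930313 W [ 0.48 -0.34  0.16]
x-tool angle 125.90764485991976 move/.25 [2.704e-01 2.070e-02 2.000e-04]
along -y_f 0.1m: [-3.985e-01 -3.460e-02  2.000e-04] along +x_f .01: [-0.0035  0.0399  0.    ]
pred u,v range [280.7 197.4] [316.8 225.4] meas [281 198] [317 224]
px per 10mm -y [[3.56 0.76]] +x [[ 1.01 -1.76]]
```

step_arm([
  [[-0.008,-0.0007,0,0],[-0.016,-0.0014,0,0],[-0.024,-0.0021,0,0],[-0.032,-0.0028,0,0],[-0.04,-0.0035,0,0],[-0.046,-0.004,0,0],[-0.046,-0.004,0,0]],
])

```text
t: 11.1
eef_pos: [0.5456, 0.0553, 0.0127]
eef_rot: [1.428, 2.798, -0.0]
wrist_force: [-0.9, 0.1, -0.6]
grip_width: 0.004
grip_force: 0.4
```

step_arm([
  [[-0.004,-0.0004,0,0],[-0.008,-0.0007,0,0],[-0.008,-0.0007,0,0]],
])

```text
t: 11.4
eef_pos: [0.5458, 0.0547, 0.0127]
eef_rot: [-1.428, -2.796, -0.001]
wrist_force: [-3.0, 7.3, 2.5]
grip_width: 0.005
grip_force: 4.2
```

```bash
python3 -c "
from h import *
go(-.0543,.044,.0126);c=blankS(-.095)
a=c['image'][170:250,240:370]; cv2.imwrite('pics/c4.png',cv2.resize(a,None,fx=6,fy=6,interpolation=2)[:,:,::-1])"
```

```text
t 11.4 F [[-0.0539 -0.0356]] 0.0127 grip 0.0047927146017165 W [-2.99  7.3   2.51]
x-tool angle 125.90037696936199 move/.25 [0.3175 0.0258 0.0008]
along -y_f 0.1m: [-0.3985 -0.0345 -0.0006] along +x_f .01: [-0.0035  0.0399 -0.    ]
pred u,v range [285.6 198.4] [321.9 226.6] meas [286 199] [321 225]
px per 10mm -y [[3.58 0.77]] +x [[ 0.98 -1.77]]
```

View pics/c4.png

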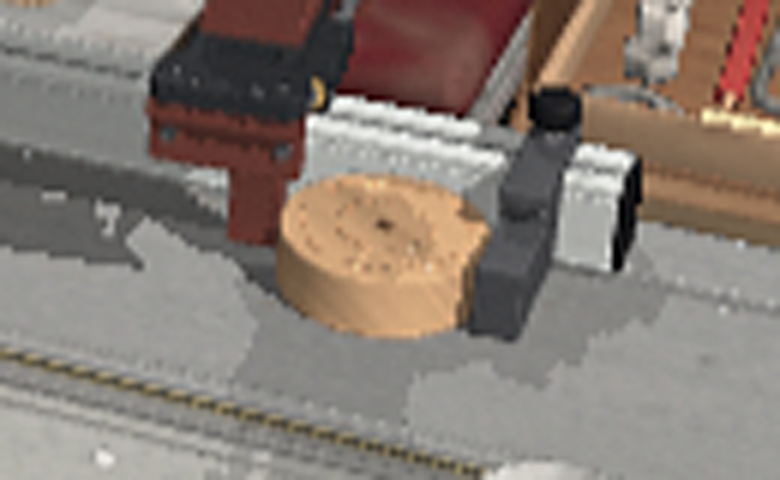

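The blank is against the stop: the force rose to 8 N, and the picture shows it touching the arm. I'll back straight off and lift clear.

step_arm([
  [[0.01,0,0,0],[0.03,0,0,0],[0.07,0,0,0],[0.12,0,0,0],[0.12,0,0,0],[0.12,0,-0.15,0],[0.12,0,-0.35,0],[0.12,0,-0.6,0],[0.12,0,-0.6,0]],
])

```text
t: 12.35
eef_pos: [0.5317, 0.0786, 0.1678]
eef_rot: [1.424, 2.792, 0.007]
wrist_force: [-0.0, 0.4, 0.5]
grip_width: 0.007
grip_force: 0.0
```

step_arm([
  [[0.15,0,0,0],[0.35,0,0,0],[0.55,0,0,0],[0.75,0,0,0],[0.9,0,0,0],[0.9,0,0,0],[0.9,0,0,0]],
])

```text
t: 13.05
eef_pos: [0.3962, 0.2607, 0.1623]
eef_rot: [-1.424, -2.8, 0.001]
wrist_force: [0.1, 0.4, -0.4]
grip_width: 0.007
grip_force: 0.0
```

```bash
python3 -c "
from h import *
go(-.0543,.044,.0126);blankS(-.095);c=blank()
t=c['image'][110:260,190:360]; cv2.imwrite('pics/c5.png',cv2.resize(t,None,fx=4.5,fy=4,interpolation=2)[:,:,::-1])"
```

```text
t 13.05 F [[-0.0762  0.218 ]] 0.1623 grip 0.006754522476936512 W [ 0.14  0.37 -0.37]
x-tool angle 126.07648002403471 move/.25 [-0.7008  0.0254  0.5988]
along -y_f 0.1m: [-3.984e-01 -3.580e-02  1.000e-04] along +x_f .01: [-0.0036  0.0398 -0.    ]
pred u,v range [285.6 198.4] [321.9 226.6] meas [286 199] [321 225]
px per 10mm -y [[3.58 0.77]] +x [[ 0.98 -1.77]]
blank F circ [[-0.048  -0.0919]] r 0.0495 ell [[-0.048  -0.0921]] [0.094  0.0981]
```

View pics/c5.png

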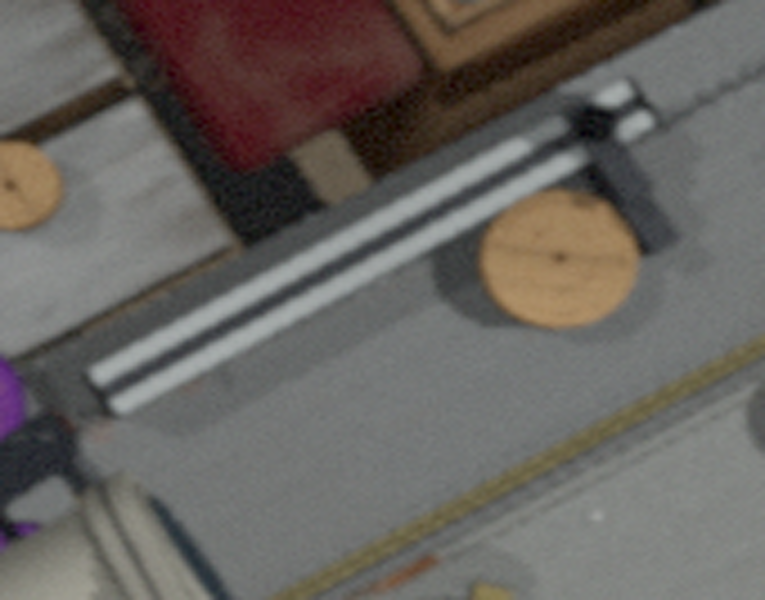

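The blank, at crop (560,258), rests against both the fence and the stop arm. The small blank has not moved and the arm is clear, so I'm handing in.

```bash
python3 -c "
from station import robot
print(robot.close_job())"
```

```text
the job is handed in; nothing more can be done
None
```

The larger blank is flat against the fence and resting on the stop arm, and the job was handed in at about 13 s; one early push jammed it against the fence (about 90 N at the wrist, under the 120 N limit), so I backed off and finished with a straighter push.

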